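# Fetch the boxed-in moisture tin from the sample carrier to the balance

## Robot

A 6-joint arm with a two-finger parallel gripper is mounted at the origin on a cart in front of the work surface, level with it; the furniture and walls round the work are solid. World frame = base frame: x ahead of the robot, y to its left, z up, the work surface at z = 0. Lengths are in mm, angles in rad, forces in N, time in s.
With the tool pointing down it reaches from about 375 to 900 mm from the base axis. Payload 3.1 kg.
Tool frame: the origin (TCP) lies on the centre line of the jaws, within the pads' length; the fingertips stand 22 mm ahead of it and the grasp point (between the pads) lies 3 mm ahead of it; z points along the fingers, y is the line along which they close (so a half turn about z gives the same grasp; the last joint's range is limited). The gripper opens to 87 mm and grips with 3 to 60 N. Pads are 19 mm wide; open, the fingers measure 117 mm over their backs; the gripper's body (75 mm by 190 mm) begins 51 mm behind the grasp point.
Start: joints at [1.028, 0.527, 1.433, -0, 1.181, -0.178], TCP at [222.935, 583.864, 244.548] pointing down, gripper open.
Joint ranges: [-3.08, 3.08], [-0.75, 2.2], [0.22, 2.44], [-1.43, 4.57], [0, 2.65], [-2.85, 2.85]. Speed limits (rad/s): [2.79, 2.79, 3.14, 3.14, 3.14, 3.14].

## Interface

Orientations are given as [roll, pitch, yaw] about the fixed x, y, z axes, in that order (R = Rz(yaw) Ry(pitch) Rx(roll)).
In Python, from rig import manip, cams, workorder, finder gives the robot as it stands.
- The arm moves only by the tool send_rows, never from a script. Its arguments are lists of equal length, an entry for each row: "travel": the shift along the tool's x, y, z each as a share of 0.15 m, from -1 to 1, a list of three; "angular": the turn, a rotation vector about the tool's x, y, z each as a share of 45 degrees, from -1 to 1, a list of three. A call has 1 to 10 rows; each row shifts and turns the commanded pose from where the row before left it, along the tool's axes as they then stand; what a row does not reach is not made up. A row lasts 1/10 s, in which the tool goes at most 50 mm and 8.59 degrees, less where a joint would pass 70% of its speed; a pose out of reach is approached as far as the arm can. A call with a number of a shift or a turn outside -1 to 1 is refused whole. A call with a gripper value outside its range is refused whole. "fingers" is the gripper's target within -1 to 1 (fully open at 1, half-way at 0, shut at -1), set as the call begins (left out, the last holds). The fingers move at their own pace and stop on an object; "squeeze" is the grip in N (left out, the last holds). Time passes only in rows, so rows that do not move let the fingers close. It gives the time, the measured TCP pose, the force, the opening and the grip force at its end, in the units of the state.
- manip.observe(): the state, without advancing time (a new reading comes with each control period).
- cams.read_camera(name): name is "side" or "top" or "wrist"; returns (picture, depth): 384x512x3 uint8, red, green, blue; 384x512 float32, mm along the optical axis (not along the pixel's ray), 0 where there is no reading.
- cams.camera_model(name): a dict with "fx", "fy", "cx", "cy" (pixels), "rvec" (rotation vector, rad) and "tvec" (3), from world to camera coordinates, as OpenCV has them; the wrist camera has in their place "tool_from_camera" (4x4, takes a point from camera to tool coordinates, whose origin is the TCP and whose axes are the flange's). Camera axes: x right, y down, z forward; pixel columns grow to the right and rows downward; lengths in mm; the calibration is good to about 2 mm. A picture is of the moment at which its call begins: read the wrist's pose just before it. camera_model takes no time and is no camera call.
- workorder.sign_off(): hands the job in; it is judged then, once.
Trained networks look in the newest picture that a camera, given by its name, has taken for a name from the list of things; names that differ only in an ending like _2 or _b are one class to them, and where a whole thing is asked for, a point or a joint stands for the part that bears it (a point fixed in the world has none). Each returns a list of dicts, best first, with "p" (0 to 1); they miss things now and then, are a little off and sometimes report something else, mostly with a low value. They report only what shows in the picture. A call takes as long as a camera call.
- finder.look_for(camera, target): "position" ([x, y, z] in mm, in the coordinates of the camera as it stood for that picture, good to about 4 mm: the middle of the surface that is visible of it).
- finder.outline_of(camera, target): "region" (384x512 bool, what is visible of it).
- finder.spot_point(camera, target): "position" ([x, y, z] in mm, in the coordinates of the camera as it stood for that picture, good to about 4 mm: a listed point, or the origin of a listed thing).
The state is a dict: "clock": time; "joints": joint angles; "dq": joint speeds; "effort": joint torques, N m; "position": TCP position; "tool_rot": TCP orientation; "wrist_force": force on the tool from outside, world axes, zero at the start; "wrist_torque": the same for the moment, N m; "width": finger opening in mm; "grasp_force": force on a finger pad.
Only numpy, scipy, OpenCV 4.12 (cv2) and the standard library are available. Lean on these libraries where they do the work, as an engineer would, in place of code of your own. Each camera call takes 0.05 s, during which the arm holds its last target. There are 200 camera calls.

## Task

Weigh the moisture tin that sits sunk in the wooden sample carrier: it is boxed in between the open sample cup and the capped vial, so first stand both of those upright in the shallow steel tray, then set the tin, lid up, in the middle of the balance pan. While it stays there on the pan, put the cup and the vial back upright, each into the same seat of the carrier that it came from, because the seat is the only record of which is which. Never tip the cup over, since it holds loose soil, and leave the scoop, the stamp and the marker where they lie.

Things in the scene. Friction and masses are not known exactly. Their poses are not given: they have to be found in the camera images.
- cup: Open beige sample cup half full of soil, 77 mm tall, tapering from 52 mm across at the rim (48 at 60 mm height) to 37 mm at the foot, about 60 g. Origin: centre of its underside, z up. Starts in one of the carrier's two end seats (which one varies). Grip across the outside near the rim.
- vial: Closed vial with a black knurled cap, 64 mm tall; body 27 mm across, cap (top 14 mm) 29 mm, about 30 g. Origin: centre of its underside, z up. Starts in the carrier's other end seat. Grip across the cap.
- tin: Round white lidded moisture tin, one solid piece, 55 mm across the side (58 at the lid), 27 mm tall, about 90 g. Origin: centre of its underside, z up. Starts on the carrier's floor midway between the seats; the only tin in the carrier (others far left are background).
- carrier: Open wooden carrier, fixed. Origin: middle of its underside; x along its 214 mm length, 82 mm wide, walls 36 mm tall. Inside 190 x 66 mm, floor 10 mm above the bench, with two round flat seats 46 mm across, bottoms 4 mm above the bench, centred at x = +-57 mm. The tin fits close between the walls: grip it along x once both neighbours are out; grip those across (y).
- tray: Shallow stainless steel tray with low sides, fixed to the bench, 170 mm (its x) by 130 mm (its y), rim 17 mm above the bench, floor 3 mm above the bench. Origin at the middle of its underside. The carrier and the tray stand one on the left and one on the right of the balance; which is where varies.
- pan_top (a point): Centre of the top face of the balance's flat steel pan (about 136 mm across), about 77 mm above the bench. z up. The pan gives less than 2 mm on a stiff spring; the balance is fixed, its case is lower than the pan.
- scoop: Bystander: lime plastic measuring scoop, 119 mm long, lying near the front edge on the right. Leave alone.
- stamp: Bystander: rubber stamp with a turned wooden handle, 62 mm tall, standing at the left. Leave alone.
- marker: Bystander: felt marker with a blue cap, 132 mm long, lying behind the balance. Leave alone.

How it is judged (in metres and radians):
On the way, in this order (a step that is already met when the one before it is completed fails the run):
1. the cup and the vial both stand upright and released in the tray while the tin is still in the carrier (x of cup in the frame of tray between -0.08 and 0.08 m and y of cup in the frame of tray between -0.06 and 0.06 m and z of each of cup, vial in the frame of tray below 0.012 m and angle between each of cup, vial's own z axis and vertical below 0.15 rad and x of vial in the frame of tray between -0.08 and 0.08 m and y of vial in the frame of tray between -0.06 and 0.06 m and contact force between the fingers and cup below 0.1 N and contact force between the fingers and vial below 0.1 N and distance of tin from where it was at the start of the episode below 0.03 m), for 0.2 s.
2. the tin stands released in the middle of the balance pan while the cup and the vial are still upright in the tray (distance between tin and pan_top below 0.025 m and angle between tin's own z axis and vertical below 0.1 rad and contact force between the fingers and tin below 0.1 N and linear speed of tin below 0.02 m/s and horizontal distance between each of cup, vial and tray below 0.1 m and angle between each of cup, vial's own z axis and vertical below 0.15 rad), for 0.2 s.
At the end, for the whole second after the job is handed in: The tin stands upright and at rest on the balance pan, its centre within 25 mm of the pan's; the cup and the vial stand upright and at rest, each in the carrier seat where it started (within 15 mm of its starting place); nothing is held (distance between tin and pan_top below 0.025 m and angle between each of tin, cup, vial's own z axis and vertical below 0.1 rad and linear speed of each of tin, cup, vial below 0.02 m/s and distance of each of cup, vial from where it was at the start of the episode below 0.015 m); the robot touches nothing.
It fails at once if the cup of soil is tipped by more than 35 degrees (angle between cup's own z axis and vertical above 0.61 rad).
It fails at once if the scoop, the stamp or the marker is moved by more than 20 mm (distance of any of scoop, stamp, marker from where it was at the start of the episode above 0.02 m).
It also fails if it takes over 136 s, if anything falls off the work surface, if the arm or the gripper's body presses on something with over 40 N, if the wrist force passes 120 N, or if a joint passes its speed limit or range.

## Working session

There is one attempt and no reset: what is moved stays moved. The work goes in short steps, Python scripts to look and compute and a tool call to move; the robot and the scene stay as the last step left them, time stands still between calls to the robot, and variables do not carry over. Pictures are saved under pics/ and viewed, at most 14 in all, crops included, and the job is handed in when it is done.

Besides the shell and the picture viewer there is one more tool, called after "Emit:" as name(argument=value, ...) on one line, values as JSON. send_rows: Moves the arm, as the interface text tells. Its arguments: {"type":"object","properties":{"travel":{"type":"array"},"angular":{"type":"array"},"fingers":{"type":"number"},"squeeze":{"type":"number"}},"required":["travel","angular"]}

```bash
ls; mkdir -p pics
cat > h.py <<'E'
import numpy as np, cv2
from scipy.spatial.transform import Rotation as R
from rig import manip, cams, workorder, finder
def T(cam, st=None):
    m=cams.camera_model(cam)
    if 'tool_from_camera' in m:
        st=st or manip.observe(); W=np.eye(4); W[:3,:3]=R.from_euler('xyz',st['tool_rot']).as_matrix(); W[:3,3]=st['position']
        return W@np.array(m['tool_from_camera'])
    C=np.eye(4); C[:3,:3]=cv2.Rodrigues(np.array(m['rvec'],float))[0]; C[:3,3]=np.ravel(m['tvec']); return np.linalg.inv(C)
def ap(M,p): return M[:3,:3]@np.array(p)+M[:3,3]
def cloud(cam,d,M):
    m=cams.camera_model(cam); v,u=np.indices(d.shape)
    P=np.stack([(u-m['cx'])/m['fx']*d,(v-m['cy'])/m['fy']*d,d],-1)
    return P@M[:3,:3].T+M[:3,3]
def snap(cam,name):
    M=T(cam); im,d=cams.read_camera(cam); cv2.imwrite(f'pics/{name}.png',im[...,::-1]); return im,d,M
E
python3 - <<'E'
from h import *
print(manip.observe())
im,d,M=snap('top','t0'); P=cloud('top',d,M); np.save('P0.npy',P)
for n in ['cup','vial','tin','carrier','tray','pan_top','scoop','stamp','marker']:
    print(n,[(round(r['p'],2),ap(M,r['position']).round(0)) for r in finder.spot_point('top',n)[:2]])
im,d,M=snap('side','s0')
a=cv2.imread('pics/t0.png');b=cv2.imread('pics/s0.png')
E
```

```text
pics
{'clock': 0.0, 'joints': array([ 1.02750640e+00,  5.28453107e-01,  1.43387314e+00,  9.26651722e-06,
        1.18138032e+00, -1.78501843e-01]), 'dq': array([-0.00077167, -0.00011024,  0.00016903,  0.00020461, -0.0005397 ,
        0.00193774]), 'effort': array([ 8.28648638e-06, -4.40029800e+01, -1.76588112e+01,  6.32748543e-02,
        5.80772536e-02, -1.58119556e-04]), 'position': array([222.59094147, 583.30623138, 243.58887367]), 'tool_rot': array([-3.13951385e+00, -3.83764779e-04,  2.77680064e+00]), 'wrist_force': array([-0.91512722, -0.95696679,  0.24431321]), 'wrist_torque': array([ 6.34847047e-05, -5.54749634e-02,  1.02576279e-03]), 'grasp_force': 0.0, 'width': 87.04534563645284}
cup [(0.55, array([ 415., -374.,    5.]))]
vial [(0.42, array([ 523., -332.,    4.]))]
tin [(0.65, array([ 473., -354.,    8.]))]
carrier [(0.9, array([ 466., -360.,   -4.]))]
tray [(0.95, array([500., 179.,  -0.]))]
pan_top [(0.82, array([456., -89.,  78.]))]
scoop [(0.72, array([ 272., -341.,   -2.]))]
stamp []
marker [(0.55, array([705.,  17.,   3.])), (0.33, array([500., 181.,  -1.]))]
```

View pics/t0.png

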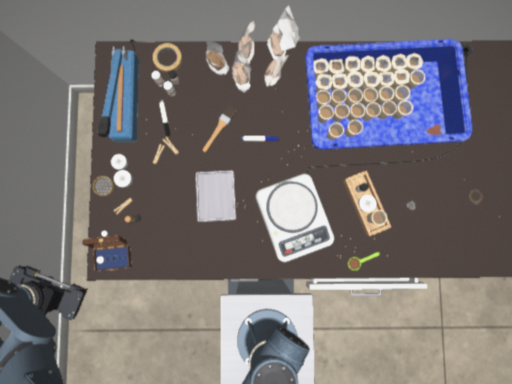

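View pics/s0.png

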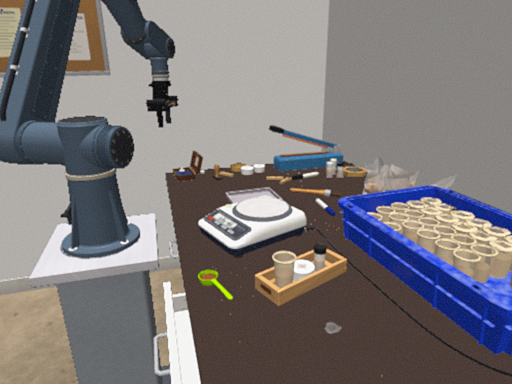

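Run:
```python
from h import *
P=np.load('P0.npy'); print(T('top')[:3,3])
def sel(x0,x1,y0,y1,z0,z1):
    m=(P[...,0]>x0)&(P[...,0]<x1)&(P[...,1]>y0)&(P[...,1]<y1)&(P[...,2]>z0)&(P[...,2]<z1); return P[m]
for n,b in dict(cup=(370,460,-430,-330,70,90),vial=(480,570,-370,-290,55,72),tin=(440,510,-400,-310,33,45),wall=(330,600,-450,-260,32,40),tray=(380,620,80,280,10,25),pan=(370,560,-180,0,70,85)).items():
    q=sel(*b); 
    if len(q): print(n,len(q),q.mean(0).round(1),cv2.minAreaRect(q[:,:2].astype(np.float32)))
```

```text
[ 385.17790112   59.05582178 1236.9670231 ]
cup 65 [ 418.3 -379.    78.9] ((417.46612548828125, -374.73583984375), (49.41050720214844, 47.12887954711914), 87.95193481445312)
vial 63 [ 521.2 -331.2   67.3] ((522.6508178710938, -332.3425598144531), (28.1322078704834, 27.313159942626953), 57.62812042236328)
tin 273 [ 470.8 -354.7   36.8] ((476.174072265625, -354.9751281738281), (66.59847259521484, 89.18086242675781), 0.3325943052768707)
wall 595 [ 468.4 -352.5   36. ] ((470.04205322265625, -354.198974609375), (213.6237335205078, 82.47552490234375), 21.386066436767578)
tray 262 [500.4 179.5  16. ] ((500.40008544921875, 177.53021240234375), (174.35256958007812, 134.33824157714844), 2.7383806705474854)
pan 2247 [457.1 -87.8  75.8] ((464.56695556640625, -89.50608825683594), (186.5757293701172, 178.03257751464844), 1.2776070833206177)
```

The side view shows the cup at about (285,265) in the near end seat, the vial at (320,255) in the far seat and the tin between them. In the top view the tray is at (215,195), the pan at (292,205) and the carrier at (368,203). The clouds agree: carrier centre (470,-354), axis at 21.4°. I'll turn the tool to yaw 0.373 and go above the cup.

Emit:
send_rows(travel=[[0,0,0],[0,0,0],[0,0,0],[0,0,0],[0,0,0],[0,0,0],[0,0,0],[0,0,0],[0,0,0],[0,0,0]], angular=[[0,0,0.18],[0,0,0.18],[0,0,0.18],[0,0,0.18],[0,0,0.18],[0,0,0.18],[0,0,0.18],[0,0,0.18],[0,0,0.18],[0,0,0.18]], fingers=1)

```text
clock: 1.55
position: [222.9, 583.9, 244.6]
tool_rot: [-3.142, -0.0, 1.357]
wrist_force: [-0.3, 0.6, 0.3]
width: 86.7
grasp_force: 0.0
```

Emit:
send_rows(travel=[[0,0,0],[0,0,0],[0,0,0],[0,0,0],[0,0,0],[0,0,0],[0,0,0],[0,0,0],[0,0,0],[0,0,0]], angular=[[0,0,0.18],[0,0,0.18],[0,0,0.18],[0,0,0.18],[0,0,0.18],[0,0,0.18],[0,0,0.18],[0,0,0],[0,0,0],[0,0,0]])

```text
clock: 2.55
position: [222.9, 583.9, 244.6]
tool_rot: [-3.142, -0.0, 0.375]
wrist_force: [-0.5, 0.5, -0.5]
width: 87.1
grasp_force: 0.0
```

Emit:
send_rows(travel=[[0.062,0.313,0],[0.062,0.313,0],[0.062,0.313,0],[0.062,0.313,0],[0.062,0.313,0],[0.062,0.313,0],[0.062,0.313,0],[0.062,0.313,0],[0.062,0.313,0],[0.062,0.313,0]], angular=[[0,0,0],[0,0,0],[0,0,0],[0,0,0],[0,0,0],[0,0,0],[0,0,0],[0,0,0],[0,0,0],[0,0,0]])

```text
clock: 3.55
position: [481.8, 178.9, 244.8]
tool_rot: [3.142, -0.001, 0.375]
wrist_force: [0.8, -0.0, -1.3]
width: 87.2
grasp_force: 0.0
```

Emit:
send_rows(travel=[[-0.088,0.164,0],[-0.088,0.164,0],[-0.088,0.164,0],[-0.088,0.164,0],[-0.088,0.164,0],[-0.088,0.164,0],[-0.088,0.164,0],[-0.088,0.164,0],[-0.088,0.164,0],[-0.088,0.164,0]], angular=[[0,0,0],[0,0,0],[0,0,0],[0,0,0],[0,0,0],[0,0,0],[0,0,0],[0,0,0],[0,0,0],[0,0,0]])

```text
clock: 4.55
position: [447.6, -97.7, 244.8]
tool_rot: [3.141, -0.001, 0.375]
wrist_force: [0.8, 0.0, 0.2]
width: 87.0
grasp_force: 0.0
```

Emit:
send_rows(travel=[[-0.088,0.164,0],[-0.088,0.164,0],[-0.088,0.164,0],[-0.088,0.164,0],[-0.088,0.164,0],[-0.088,0.164,0],[-0.088,0.164,0],[-0.088,0.164,0],[-0.088,0.164,0],[-0.088,0.164,0]], angular=[[0,0,0],[0,0,0],[0,0,0],[0,0,0],[0,0,0],[0,0,0],[0,0,0],[0,0,0],[0,0,0],[0,0,0]])

```text
clock: 5.55
position: [414.3, -374.9, 244.6]
tool_rot: [3.141, -0.0, 0.375]
wrist_force: [1.0, -0.3, -0.8]
width: 87.0
grasp_force: 0.0
```

Run:
```python
from h import *
im,d,M=snap('wrist','w1'); P=cloud('wrist',d,M); s=manip.observe(); print(s['position'],s['tool_rot'])
def sel(x0,x1,y0,y1,z0,z1):
    m=(d>0)&(P[...,0]>x0)&(P[...,0]<x1)&(P[...,1]>y0)&(P[...,1]<y1)&(P[...,2]>z0)&(P[...,2]<z1); return P[m]
for n,b in dict(cup=(370,460,-430,-330,74,90),vial=(480,570,-370,-290,60,76),tin=(440,510,-400,-310,33,45),wall=(330,600,-450,-260,30,42)).items():
    q=sel(*b)
    if len(q)>5: print(n,len(q),np.median(q,0).round(1),[np.round(e,1) for e in cv2.minEnclosingCircle(q[:,:2].astype(np.float32))],cv2.minAreaRect(q[:,:2].astype(np.float32)))
for n in ['cup','vial','tin','carrier']:
    print(n,[(round(r['p'],2),ap(M,r['position']).round(0)) for r in finder.spot_point('wrist',n)[:2]])
```

```text
[ 414.4450483  -380.31548732  244.9770359 ] [3.13503814e+00 8.00995389e-04 3.72770963e-01]
cup 612 [ 410.6 -376.    81.3] [array([ 414.6, -374.5]), np.float64(26.0)] ((414.6238098144531, -374.220703125), (50.871826171875, 50.6619873046875), 21.417137145996094)
vial 807 [ 518.6 -333.1   69.3] [array([ 518.7, -333. ]), np.float64(14.9)] ((518.61376953125, -333.37066650390625), (28.36642074584961, 28.8936767578125), 22.82552146911621)
tin 2886 [ 467.4 -354.6   36.9] [array([ 466.3, -356. ]), np.float64(49.9)] ((474.1189270019531, -354.63836669921875), (69.20437622070312, 89.18155670166016), 3.4224939346313477)
wall 6890 [ 470.3 -352.1   36.7] [array([ 466.8, -353.9]), np.float64(113.2)] ((466.79718017578125, -354.44110107421875), (213.9776153564453, 82.32145690917969), 21.52644920349121)
cup [(0.88, array([ 410., -377.,    4.]))]
vial [(0.88, array([ 517., -336.,    2.]))]
tin [(0.88, array([ 462., -351.,   11.]))]
carrier []
```

View pics/w1.png

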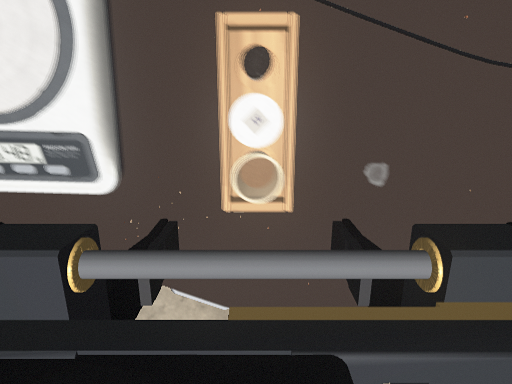

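The wrist view shows the carrier upright in the picture: cup at (257,178), tin at (256,120), vial at (257,62). The cup is centred under the jaws, so I descend and grip.

Emit:
send_rows(travel=[[0.008,0,0.15],[0,0,0.15],[0,0,0.15],[0,0,0.15],[0,0,0.15],[0,0,0.15],[0,0,0.1],[0,0,0.1],[0,0,0.1],[0,0,0]], angular=[[0,0,0],[0,0,0],[0,0,0],[0,0,0],[0,0,0],[0,0,0],[0,0,0],[0,0,0],[0,0,0],[0,0,0]])

```text
clock: 6.8
position: [415.0, -370.8, 63.1]
tool_rot: [-3.137, 0.001, 0.375]
wrist_force: [-0.2, -0.1, -0.6]
width: 86.7
grasp_force: 0.0
```

Emit:
send_rows(travel=[[0,0,0],[0,0,0],[0,0,0],[0,0,0],[0,0,0],[0,0,0],[0,0,0],[0,0,0],[0,0,0],[0,0,0]], angular=[[0,0,0],[0,0,0],[0,0,0],[0,0,0],[0,0,0],[0,0,0],[0,0,0],[0,0,0],[0,0,0],[0,0,0]], fingers=-1, squeeze=10)

```text
clock: 7.8
position: [415.8, -373.5, 64.7]
tool_rot: [3.141, -0.0, 0.373]
wrist_force: [1.1, 0.0, 2.0]
width: 45.1
grasp_force: 10.0
```

Emit:
send_rows(travel=[[0,0,-0.02],[0,0,-0.04],[0,0,-0.08],[0,0,-0.12],[0,0,-0.14],[0,0,-0.14],[0,0,-0.12],[0,0,-0.08],[0,0,-0.06],[0,0,0]], angular=[[0,0,0],[0,0,0],[0,0,0],[0,0,0],[0,0,0],[0,0,0],[0,0,0],[0,0,0],[0,0,0],[0,0,0]])

```text
clock: 8.8
position: [416.1, -373.8, 185.9]
tool_rot: [3.139, -0.001, 0.374]
wrist_force: [0.4, -0.5, -0.9]
width: 44.9
grasp_force: 9.9
```

Run:
```python
from h import *
im,d,M=snap('side','s1'); s=manip.observe(); print(s['position'],s['width'],s['grasp_force'])
cv2.imwrite('pics/s1c.png',cv2.resize(im[60:330,150:450,::-1],None,fx=2,fy=2))
```

```text
[ 415.68939861 -373.34715428  184.94387052] 44.97757304348854 9.903716134091024
```

View pics/s1c.png

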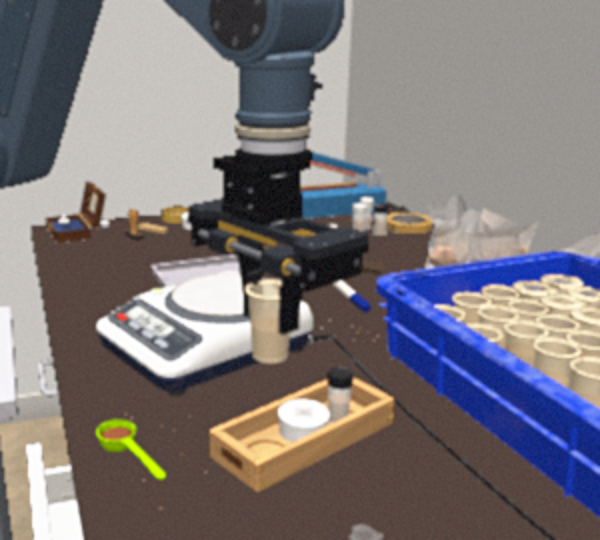

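The cup is held upright at about (268,320) in the crop, and its seat is empty. I'll carry it to the tray's near half.

Emit:
send_rows(travel=[[0.031,-0.065,0],[0.062,-0.13,0],[0.093,-0.196,0],[0.093,-0.196,0],[0.093,-0.196,0],[0.093,-0.196,0],[0.093,-0.196,0],[0.093,-0.196,0],[0.093,-0.196,0],[0.093,-0.196,0]], angular=[[0,0,0],[0,0,0],[0,0,0],[0,0,0],[0,0,0],[0,0,0],[0,0,0],[0,0,0],[0,0,0],[0,0,0]])

```text
clock: 9.85
position: [434.9, -79.0, 183.7]
tool_rot: [-3.139, 0.002, 0.373]
wrist_force: [-0.0, -0.5, -1.2]
width: 45.1
grasp_force: 9.9
```

Emit:
send_rows(travel=[[0.093,-0.196,0],[0.093,-0.196,0],[0.093,-0.196,0],[0.093,-0.196,0],[0.093,-0.196,0],[0.093,-0.196,0],[0.093,-0.196,0],[0.062,-0.13,0],[0.031,-0.065,0],[0,0,0]], angular=[[0,0,0],[0,0,0],[0,0,0],[0,0,0],[0,0,0],[0,0,0],[0,0,0],[0,0,0],[0,0,0],[0,0,0]])

```text
clock: 10.85
position: [453.3, 179.3, 183.9]
tool_rot: [-3.141, 0.002, 0.376]
wrist_force: [-0.1, -0.7, -0.9]
width: 44.7
grasp_force: 9.9
```

Emit:
send_rows(travel=[[0,0,0],[0,0,0.05],[0,0,0.1],[0,0,0.14],[0,0,0.14],[0,0,0.14],[0,0,0.1],[0,0,0.06],[0,0,0.03],[0,0,0]], angular=[[0,0,0],[0,0,0],[0,0,0],[0,0,0],[0,0,0],[0,0,0],[0,0,0],[0,0,0],[0,0,0],[0,0,0]])

```text
clock: 11.85
position: [454.1, 177.8, 70.2]
tool_rot: [-3.141, 0.001, 0.373]
wrist_force: [0.0, -0.3, -0.5]
width: 45.1
grasp_force: 9.9
```

Run:
```python
from h import *
s=manip.observe(); print(s['position'],s['width'],s['grasp_force'],s['wrist_force'])
im,d,M=snap('top','t2');P=cloud('top',d,M)
for n in ['cup','tray']:
    print(n,[(round(r['p'],2),ap(M,r['position']).round(0)) for r in finder.spot_point('top',n)[:2]])
```

```text
[454.12697641 177.80069398  70.17166266] 45.06407497504611 9.88893228731419 [ 0.00776486 -0.28472201 -0.48238968]
cup []
tray [(0.78, array([499., 182.,   0.]))]
```

Emit:
send_rows(travel=[[0,0,0.015],[0,0,0.01],[0,0,0.01],[0,0,0.006],[0,0,0],[0,0,0],[0,0,0]], angular=[[0,0,0],[0,0,0],[0,0,0],[0,0,0],[0,0,0],[0,0,0],[0,0,0]])

```text
clock: 12.7
position: [454.2, 178.3, 64.4]
tool_rot: [3.142, -0.0, 0.373]
wrist_force: [-0.2, -0.1, -1.3]
width: 45.0
grasp_force: 9.9
```

Emit:
send_rows(travel=[[0,0,0],[0,0,0],[0,0,0],[0,0,0],[0,0,0],[0,0,0],[0,0,0],[0,0,0]], angular=[[0,0,0],[0,0,0],[0,0,0],[0,0,0],[0,0,0],[0,0,0],[0,0,0],[0,0,0]], fingers=1)

```text
clock: 13.5
position: [454.2, 178.3, 64.4]
tool_rot: [3.142, -0.0, 0.373]
wrist_force: [-0.5, 0.1, 0.1]
width: 86.8
grasp_force: 0.0
```

Emit:
send_rows(travel=[[0,0,-0.1],[0,0,-0.1],[0,0,-0.1],[0,0,-0.1],[0,0,-0.1],[0,0,-0.1],[0,0,-0.1],[0,0,-0.1],[0,0,0]], angular=[[0,0,0],[0,0,0],[0,0,0],[0,0,0],[0,0,0],[0,0,0],[0,0,0],[0,0,0],[0,0,0]])

```text
clock: 14.4
position: [455.4, 178.5, 186.0]
tool_rot: [3.141, -0.004, 0.374]
wrist_force: [0.6, -1.1, -0.8]
width: 87.4
grasp_force: 0.0
```

Run:
```python
from h import *
s=manip.observe(); print(s['position'],s['tool_rot'])
im,d,M=snap('wrist','w2');P=cloud('wrist',d,M)
m=(d>0)&(P[...,2]>72)&(P[...,2]<90)&(P[...,0]>400)&(P[...,0]<510)&(P[...,1]>120)&(P[...,1]<240)
q=P[m]; print(len(q),q[:,2].min(),q[:,2].max(),cv2.minEnclosingCircle(q[:,:2].astype(np.float32)) if len(q) else 0)
print([(round(r['p'],2),ap(M,r['position']).round(0)) for r in finder.spot_point('wrist','cup')[:2]])
```

```text
[455.36232621 178.50967784 186.01568741] [ 3.14061459 -0.00417843  0.3736041 ]
943 72.06403863153801 82.92241456465973 ((453.1290588378906, 177.4413604736328), 26.10472869873047)
[(0.75, array([451., 175.,   5.]))]
```

View pics/w2.png

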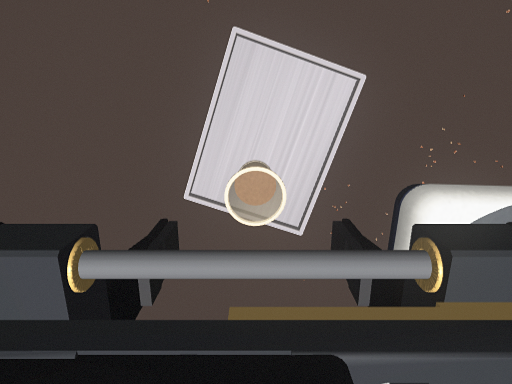

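The cup stands upright in the near-left part of the tray, at (255,195). Next is the vial.

Emit:
send_rows(travel=[[-0.0515,0.2085,0],[-0.0515,0.2085,0],[-0.0515,0.2085,0],[-0.0515,0.2085,0],[-0.0515,0.2085,0],[-0.0515,0.2085,0],[-0.0515,0.2085,0],[-0.0515,0.2085,0],[-0.0515,0.2085,0],[-0.0515,0.2085,0]], angular=[[0,0,0],[0,0,0],[0,0,0],[0,0,0],[0,0,0],[0,0,0],[0,0,0],[0,0,0],[0,0,0],[0,0,0]])

```text
clock: 15.5
position: [495.7, -142.1, 183.1]
tool_rot: [-3.14, 0.002, 0.373]
wrist_force: [0.8, -0.3, 0.1]
width: 87.5
grasp_force: 0.0
```

Emit:
send_rows(travel=[[-0.0515,0.2085,0],[-0.0515,0.2085,0],[-0.0515,0.2085,0],[-0.0515,0.2085,0],[-0.0515,0.2085,0],[-0.0515,0.2085,0],[0,0,0],[0,0,0],[0,0,0],[0,0,0]], angular=[[0,0,0],[0,0,0],[0,0,0],[0,0,0],[0,0,0],[0,0,0],[0,0,0],[0,0,0],[0,0,0],[0,0,0]])

```text
clock: 16.5
position: [521.3, -331.1, 183.9]
tool_rot: [-3.14, 0.001, 0.375]
wrist_force: [0.2, 0.3, -0.2]
width: 86.8
grasp_force: 0.0
```

```bash
cat > car.py <<'E'
from h import *
im,d,M=snap('wrist','w3'); P=cloud('wrist',d,M); s=manip.observe(); print(s['position'],s['tool_rot'])
def sel(x0,x1,y0,y1,z0,z1):
    m=(d>0)&(P[...,0]>x0)&(P[...,0]<x1)&(P[...,1]>y0)&(P[...,1]<y1)&(P[...,2]>z0)&(P[...,2]<z1); return P[m]
for n,b in dict(cup=(370,460,-430,-330,74,90),vial=(480,570,-370,-290,60,76),wall=(330,600,-450,-260,30,42)).items():
    q=sel(*b)
    if len(q)>5: print(n,len(q),np.median(q,0).round(1),[np.round(e,1) for e in cv2.minEnclosingCircle(q[:,:2].astype(np.float32))],cv2.minAreaRect(q[:,:2].astype(np.float32)))
for n in ['vial','tin']:
    print(n,[(round(r['p'],2),ap(M,r['position']).round(0)) for r in finder.spot_point('wrist',n)[:2]])
E
python3 car.py
```

```text
[ 521.50672914 -331.31171748  184.14723787] [-3.14042777e+00  4.66720411e-04  3.74806045e-01]
vial 920 [ 520.2 -332.2   69.3] [array([ 519.1, -332.7]), np.float64(14.9)] ((519.2920532226562, -332.7679443359375), (29.19782066345215, 28.832504272460938), 61.715553283691406)
wall 5492 [ 488.1 -342.7   36.7] [array([ 471.9, -351.9]), np.float64(108.4)] ((471.39337158203125, -352.4006042480469), (204.00564575195312, 82.2087173461914), 21.494491577148438)
vial [(0.82, array([ 519., -335.,    1.])), (0.6, array([ 463., -352.,    7.]))]
tin [(0.86, array([ 462., -355.,   11.]))]
```

Emit:
send_rows(travel=[[-0.01,0.003,0.05],[0,0,0.1],[0,0,0.14],[0,0,0.14],[0,0,0.14],[0,0,0.11],[0,0,0.08],[0,0,0.04],[0,0,0.01],[0,0,0]], angular=[[0,0,0],[0,0,0],[0,0,0],[0,0,0],[0,0,0],[0,0,0],[0,0,0],[0,0,0],[0,0,0],[0,0,0]])

```text
clock: 17.65
position: [520.7, -333.9, 63.2]
tool_rot: [3.141, -0.0, 0.374]
wrist_force: [0.6, -0.2, 0.6]
width: 87.1
grasp_force: 0.0
```

Emit:
send_rows(travel=[[0,0,0],[0,0,0],[0,0,0],[0,0,0],[0,0,0],[0,0,0],[0,0,0],[0,0,0],[0,0,0],[0,0,0]], angular=[[0,0,0],[0,0,0],[0,0,0],[0,0,0],[0,0,0],[0,0,0],[0,0,0],[0,0,0],[0,0,0],[0,0,0]], fingers=-1, squeeze=10)

```text
clock: 18.65
position: [520.4, -333.7, 62.9]
tool_rot: [-3.142, 0.0, 0.373]
wrist_force: [-0.7, 0.5, -0.6]
width: 28.5
grasp_force: 10.0
```

Emit:
send_rows(travel=[[0,0,-0.02],[0,0,-0.04],[0,0,-0.08],[0,0,-0.12],[0,0,-0.14],[0,0,-0.14],[0,0,-0.12],[0,0,-0.08],[0,0,-0.06],[0,0,0]], angular=[[0,0,0],[0,0,0],[0,0,0],[0,0,0],[0,0,0],[0,0,0],[0,0,0],[0,0,0],[0,0,0],[0,0,0]])

```text
clock: 19.65
position: [521.0, -334.2, 184.5]
tool_rot: [3.139, -0.001, 0.374]
wrist_force: [-0.6, 0.8, -0.7]
width: 28.5
grasp_force: 10.0
```

Emit:
send_rows(travel=[[0.027,-0.061,0],[0.055,-0.123,0],[0.0825,-0.184,0],[0.0825,-0.184,0],[0.0825,-0.184,0],[0.0825,-0.184,0],[0.0825,-0.184,0],[0.0825,-0.184,0],[0.0825,-0.184,0],[0.0825,-0.184,0]], angular=[[0,0,0],[0,0,0],[0,0,0],[0,0,0],[0,0,0],[0,0,0],[0,0,0],[0,0,0],[0,0,0],[0,0,0]])

```text
clock: 20.65
position: [531.9, -58.7, 182.0]
tool_rot: [-3.139, 0.002, 0.374]
wrist_force: [-0.8, 0.3, -0.5]
width: 28.6
grasp_force: 10.0
```

Emit:
send_rows(travel=[[0.0825,-0.184,0],[0.0825,-0.184,0],[0.0825,-0.184,0],[0.0825,-0.184,0],[0.0825,-0.184,0],[0.0825,-0.184,0],[0.0825,-0.184,0],[0.055,-0.123,0],[0.027,-0.061,0],[0,0,0]], angular=[[0,0,0],[0,0,0],[0,0,0],[0,0,0],[0,0,0],[0,0,0],[0,0,0],[0,0,0],[0,0,0],[0,0,0]])

```text
clock: 21.65
position: [543.6, 181.6, 182.2]
tool_rot: [-3.141, 0.002, 0.376]
wrist_force: [0.3, -0.4, 0.5]
width: 28.7
grasp_force: 10.0
```

Emit:
send_rows(travel=[[0,0,0],[0,0,0.05],[0,0,0.1],[0,0,0.14],[0,0,0.14],[0,0,0.14],[0,0,0.1],[0,0,0.06],[0,0,0.03],[0,0,0]], angular=[[0,0,0],[0,0,0],[0,0,0],[0,0,0],[0,0,0],[0,0,0],[0,0,0],[0,0,0],[0,0,0],[0,0,0]])

```text
clock: 22.65
position: [544.9, 179.4, 68.5]
tool_rot: [-3.141, 0.001, 0.373]
wrist_force: [0.1, 0.3, 0.3]
width: 28.7
grasp_force: 10.0
```

Emit:
send_rows(travel=[[0,0,0.015],[0,0,0.01],[0,0,0.01],[0,0,0.006],[0,0,0],[0,0,0],[0,0,0]], angular=[[0,0,0],[0,0,0],[0,0,0],[0,0,0],[0,0,0],[0,0,0],[0,0,0]])

```text
clock: 23.35
position: [545.0, 179.9, 62.8]
tool_rot: [3.142, -0.0, 0.374]
wrist_force: [-0.2, -0.7, -0.0]
width: 28.7
grasp_force: 10.0
```

Emit:
send_rows(travel=[[0,0,0],[0,0,0],[0,0,0],[0,0,0],[0,0,0],[0,0,0],[0,0,0],[0,0,0]], angular=[[0,0,0],[0,0,0],[0,0,0],[0,0,0],[0,0,0],[0,0,0],[0,0,0],[0,0,0]], fingers=1)

```text
clock: 24.15
position: [545.0, 179.9, 62.7]
tool_rot: [3.142, 0.0, 0.373]
wrist_force: [0.0, -0.2, -0.4]
width: 82.8
grasp_force: 0.0
```

Emit:
send_rows(travel=[[0,0,-0.05],[0,0,-0.1],[0,0,-0.1],[0,0,-0.1],[0,0,-0.1],[0,0,-0.1],[0,0,-0.1],[0,0,-0.1],[0,0,-0.05],[0,0,0]], angular=[[0,0,0],[0,0,0],[0,0,0],[0,0,0],[0,0,0],[0,0,0],[0,0,0],[0,0,0],[0,0,0],[0,0,0]])

```text
clock: 25.15
position: [545.7, 180.0, 184.2]
tool_rot: [3.141, -0.003, 0.374]
wrist_force: [0.4, 0.3, 0.3]
width: 87.3
grasp_force: 0.0
```

Run:
```python
from h import *
s=manip.observe(); print(s['position'],s['tool_rot'])
im,d,M=snap('wrist','w4')
```

```text
[545.73038522 180.01405923 184.1786814 ] [ 3.14086551e+00 -2.87769942e-03  3.73546893e-01]
```

View pics/w4.png

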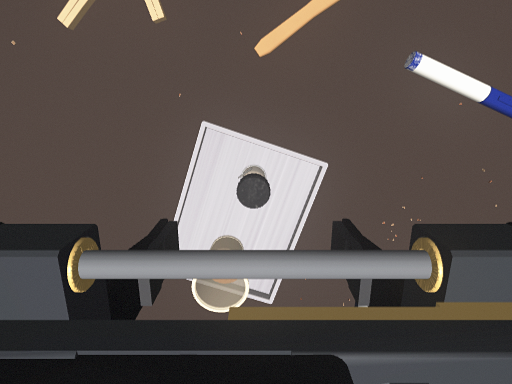

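Both stand upright in the tray, vial cap at (253,190) and cup at (220,290). I turn a quarter and go over the tin.

Emit:
send_rows(travel=[[0,0,0],[0,0,0],[0,0,0],[0,0,0],[0,0,0],[0,0,0],[0,0,0],[0,0,0],[0,0,0],[0,0,0]], angular=[[0,0,-0.18],[0,0,-0.18],[0,0,-0.18],[0,0,-0.18],[0,0,-0.18],[0,0,-0.18],[0,0,-0.18],[0,0,-0.18],[0,0,-0.18],[0,0,-0.18]])

```text
clock: 26.2
position: [544.3, 179.7, 181.6]
tool_rot: [-3.139, -0.0, 1.793]
wrist_force: [0.3, 0.4, 0.1]
width: 87.2
grasp_force: 0.0
```

Emit:
send_rows(travel=[[0,0,0],[0,0,0],[-0.195,-0.111,0],[-0.195,-0.111,0],[-0.195,-0.111,0],[-0.195,-0.111,0],[-0.195,-0.111,0],[-0.195,-0.111,0],[-0.195,-0.111,0],[-0.195,-0.111,0]], angular=[[0,0,-0.18],[0,0,-0.02],[0,0,0],[0,0,0],[0,0,0],[0,0,0],[0,0,0],[0,0,0],[0,0,0],[0,0,0]])

```text
clock: 27.2
position: [505.7, -87.8, 182.2]
tool_rot: [-3.141, -0.001, 1.941]
wrist_force: [1.1, 0.5, 0.3]
width: 86.9
grasp_force: 0.0
```

Emit:
send_rows(travel=[[-0.195,-0.111,0],[-0.195,-0.111,0],[-0.195,-0.111,0],[-0.195,-0.111,0],[-0.195,-0.111,0],[-0.195,-0.111,0],[-0.195,-0.111,0],[-0.195,-0.111,0],[0,0,0],[0,0,0]], angular=[[0,0,0],[0,0,0],[0,0,0],[0,0,0],[0,0,0],[0,0,0],[0,0,0],[0,0,0],[0,0,0],[0,0,0]])

```text
clock: 28.2
position: [467.1, -353.2, 182.0]
tool_rot: [-3.141, -0.002, 1.941]
wrist_force: [0.1, -0.3, -0.3]
width: 87.2
grasp_force: 0.0
```

Run:
```python
from h import *
s=manip.observe(); print(s['position'],s['tool_rot'])
im,d,M=snap('wrist','w5');P=cloud('wrist',d,M)
q=[r for r in finder.outline_of('wrist','tin')][:1]
for r in q:
    m=np.array(r['region'])&(d>0)&(P[...,2]>33)&(P[...,2]<42); print(r['p'],m.sum(),cv2.minEnclosingCircle(P[m][:,:2].astype(np.float32)),np.median(P[m],0))
print([(round(r['p'],2),ap(M,r['position']).round(0)) for r in finder.spot_point('wrist','tin')[:2]])
```

```text
[ 467.07824594 -353.22842933  181.96372576] [-3.14128190e+00 -1.89216525e-03  1.94060655e+00]
0.98 2735 ((465.0782775878906, -353.2376403808594), 28.807804107666016) [ 464.82545612 -352.34892544   37.06758117]
[(0.62, array([ 462., -354.,    7.]))]
```

View pics/w5.png

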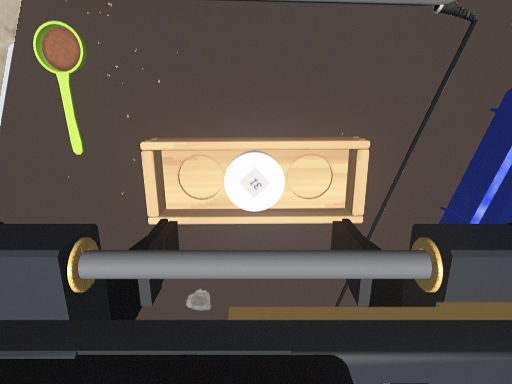

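The tin is at (254,181), centred between the jaws, and both seats are empty. I descend and grip along the carrier's x.

Emit:
send_rows(travel=[[0,-0.004,0.05],[0,0,0.1],[0,0,0.15],[0,0,0.15],[0,0,0.15],[0,0,0.14],[0,0,0.1],[0,0,0.06],[0,0,0.05],[0,0,0.03]], angular=[[0,0,0],[0,0,0],[0,0,0],[0,0,0],[0,0,0],[0,0,0],[0,0,0],[0,0,0],[0,0,0],[0,0,0]])

```text
clock: 29.35
position: [467.4, -353.3, 35.5]
tool_rot: [3.141, 0.0, 1.944]
wrist_force: [0.3, -0.3, 0.8]
width: 87.4
grasp_force: 0.0
```

Emit:
send_rows(travel=[[0,0,0],[0,0,0],[0,0,0],[0,0,0],[0,0,0],[0,0,0],[0,0,0],[0,0,0],[0,0,0],[0,0,0]], angular=[[0,0,0],[0,0,0],[0,0,0],[0,0,0],[0,0,0],[0,0,0],[0,0,0],[0,0,0],[0,0,0],[0,0,0]], fingers=-1, squeeze=15)

```text
clock: 30.35
position: [467.3, -353.4, 36.1]
tool_rot: [3.142, 0.001, 1.944]
wrist_force: [-1.1, 0.9, 5.5]
width: 54.8
grasp_force: 15.0
```

Emit:
send_rows(travel=[[0,0,-0.02],[0,0,-0.04],[0,0,-0.08],[0,0,-0.12],[0,0,-0.14],[0,0,-0.14],[0,0,-0.12],[0,0,-0.08],[0,0,-0.06],[0,0,0]], angular=[[0,0,0],[0,0,0],[0,0,0],[0,0,0],[0,0,0],[0,0,0],[0,0,0],[0,0,0],[0,0,0],[0,0,0]])

```text
clock: 31.35
position: [467.6, -353.7, 157.1]
tool_rot: [3.141, 0.002, 1.944]
wrist_force: [0.1, 0.3, -1.1]
width: 54.6
grasp_force: 15.0
```

Run:
```python
from h import *
s=manip.observe(); print(s['position'],s['tool_rot'],s['width'],s['wrist_force'])
P=np.load('P0.npy')
# steel pan: cells at its top height, circle fit on largest blob
m=((P[...,2]>73)&(P[...,2]<80)&(P[...,0]>370)&(P[...,0]<560)&(P[...,1]>-180)&(P[...,1]<0)).astype(np.uint8)
q=P[m>0]; print(len(q),np.percentile(q,[2,50,98],0).round(1))
for a in np.arange(-180,0,20): 
    print(a,[round(float(np.median(P[(abs(P[...,0]-x)<6)&(abs(P[...,1]-a)<6)][:,2])),0) for x in range(380,560,20)])
im,d,M=snap('top','t3'); r=finder.spot_point('top','pan_top'); print([(x['p'],ap(M,x['position']).round(1)) for x in r[:2]])
```

```text
[ 467.62863051 -353.72133277  157.05663069] [3.14070499e+00 2.27826329e-03 1.94433120e+00] 54.598640376763555 [ 0.05013253  0.30074904 -1.07520673]
1615 [[ 382.8 -159.9   73.2]
 [ 456.   -86.    76.5]
 [ 534.2  -12.2   79.7]]
-180 [68.0, 71.0, 72.0, 70.0, 70.0, 67.0, 55.0, -0.0, -0.0]
-160 [67.0, 71.0, 72.0, 78.0, 76.0, 72.0, 72.0, 69.0, 65.0]
-140 [68.0, 75.0, 77.0, 77.0, 77.0, 76.0, 77.0, 71.0, 72.0]
-120 [70.0, 76.0, 77.0, 77.0, 76.0, 77.0, 76.0, 77.0, 71.0]
-100 [71.0, 76.0, 77.0, 78.0, 78.0, 77.0, 77.0, 76.0, 72.0]
-80 [78.0, 77.0, 77.0, 77.0, 77.0, 79.0, 78.0, 77.0, 72.0]
-60 [73.0, 77.0, 78.0, 75.0, 78.0, 77.0, 78.0, 77.0, 70.0]
-40 [71.0, 77.0, 78.0, 77.0, 77.0, 76.0, 77.0, 73.0, 59.0]
-20 [70.0, 70.0, 76.0, 75.0, 77.0, 78.0, 73.0, 71.0, -1.0]
[(0.87, array([453.8, -87.3,  78. ])), (0.29, array([454.6, 174.4,   3.1]))]
```

Emit:
send_rows(travel=[[0.07,0.024,0],[0.14,0.048,0],[0.2095,0.0725,0],[0.2095,0.0725,0],[0.2095,0.0725,0],[0.2095,0.0725,0],[0.2095,0.0725,0],[0.2095,0.0725,0],[0.14,0.048,0],[0.07,0.024,0]], angular=[[0,0,0],[0,0,0],[0,0,0],[0,0,0],[0,0,0],[0,0,0],[0,0,0],[0,0,0],[0,0,0],[0,0,0]])

```text
clock: 32.45
position: [454.6, -84.5, 155.1]
tool_rot: [-3.139, -0.003, 1.946]
wrist_force: [-0.0, 0.7, -0.9]
width: 54.9
grasp_force: 15.0
```

Emit:
send_rows(travel=[[0,0,0],[0,0,0.02],[0,0,0.06],[0,0,0.08],[0,0,0.08],[0,0,0.06],[0,0,0.03],[0,0,0.01],[0,0,0],[0,0,0]], angular=[[0,0,0],[0,0,0],[0,0,0],[0,0,0],[0,0,0],[0,0,0],[0,0,0],[0,0,0],[0,0,0],[0,0,0]])

```text
clock: 33.45
position: [456.5, -87.6, 105.0]
tool_rot: [3.141, 0.001, 1.944]
wrist_force: [-0.5, -0.3, -1.1]
width: 54.8
grasp_force: 15.0
```

Run:
```python
from h import *
s=manip.observe(); print(s['position'],s['tool_rot'],s['width'],s['wrist_force'])
im,d,M=snap('side','s2'); cv2.imwrite('pics/s2c.png',cv2.resize(im[140:290,170:370,::-1],None,fx=3,fy=3))
```

```text
[456.52554991 -87.574099   105.03439117] [3.14103398e+00 5.97294592e-04 1.94418532e+00] 54.817953713347244 [-0.54585046 -0.32526372 -1.07850283]
```

View pics/s2c.png

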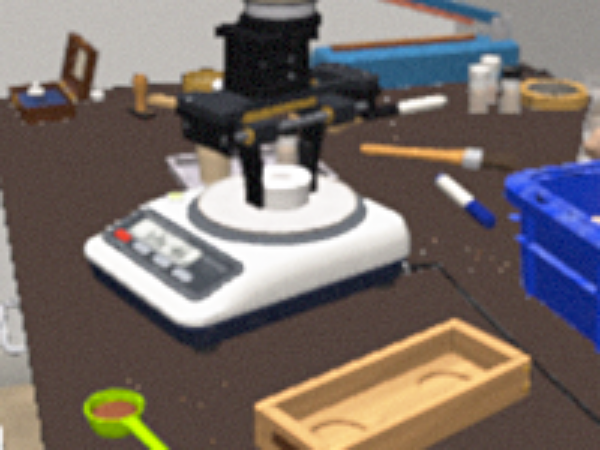

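The tin at (285,187) is just above the middle of the pan, upright. I lower the last 2 mm and check the force.

Emit:
send_rows(travel=[[0,0,0.004],[0,0,0.004],[0,0,0.003],[0,0,0],[0,0,0],[0,0,0]], angular=[[0,0,0],[0,0,0],[0,0,0],[0,0,0],[0,0,0],[0,0,0]])

```text
clock: 34.1
position: [456.3, -87.4, 103.1]
tool_rot: [3.142, 0.0, 1.944]
wrist_force: [-0.1, 0.3, -0.7]
width: 54.7
grasp_force: 15.0
```

Emit:
send_rows(travel=[[0,0,0.004],[0,0,0.004],[0,0,0],[0,0,0],[0,0,0]], angular=[[0,0,0],[0,0,0],[0,0,0],[0,0,0],[0,0,0]])

```text
clock: 34.6
position: [456.3, -87.4, 102.0]
tool_rot: [3.141, 0.0, 1.944]
wrist_force: [-0.3, 0.0, 2.4]
width: 54.8
grasp_force: 15.0
```

Emit:
send_rows(travel=[[0,0,0],[0,0,0],[0,0,0],[0,0,0],[0,0,0],[0,0,0],[0,0,0],[0,0,0],[0,0,0],[0,0,0]], angular=[[0,0,0],[0,0,0],[0,0,0],[0,0,0],[0,0,0],[0,0,0],[0,0,0],[0,0,0],[0,0,0],[0,0,0]], fingers=1)

```text
clock: 35.6
position: [456.2, -87.4, 101.9]
tool_rot: [-3.142, -0.0, 1.944]
wrist_force: [0.3, 0.0, -1.0]
width: 86.9
grasp_force: 0.0
```

Emit:
send_rows(travel=[[0,0,-0.03],[0,0,-0.06],[0,0,-0.09],[0,0,-0.1],[0,0,-0.1],[0,0,-0.1],[0,0,-0.05],[0,0,-0.03],[0,0,0],[0,0,0]], angular=[[0,0,0],[0,0,0],[0,0,0],[0,0,0],[0,0,0],[0,0,0],[0,0,0],[0,0,0],[0,0,0],[0,0,0]])

```text
clock: 36.6
position: [456.0, -87.3, 185.6]
tool_rot: [-3.141, -0.0, 1.944]
wrist_force: [-0.4, -0.0, -0.3]
width: 87.2
grasp_force: 0.0
```

Run:
```python
from h import *
s=manip.observe(); print(s['position'],s['tool_rot'])
im,d,M=snap('wrist','w6');P=cloud('wrist',d,M)
def f(z0,z1,r):
    m=(d>0)&(P[...,2]>z0)&(P[...,2]<z1)&(np.hypot(P[...,0]-457,P[...,1]+88)<r); q=P[m][:,:2].astype(np.float32); print(z0,len(q),cv2.minEnclosingCircle(q),np.median(P[m][:,2]))
f(99,110,60); f(73,81,80)
print([(round(r['p'],2),ap(M,r['position']).round(0)) for n in ('tin','pan_top') for r in finder.spot_point('wrist',n)[:1]])
```

```text
[455.97679339 -87.28290612 185.63013334] [-3.14114908e+00 -4.56771695e-04  1.94421687e+00]
99 4367 ((455.3501892089844, -87.0271987915039), 29.08830451965332) 103.49385304357122
73 19091 ((456.9555969238281, -87.91204833984375), 79.90265655517578) 77.475477450872
[(0.65, array([451., -85.,  76.]))]
```

View pics/w6.png

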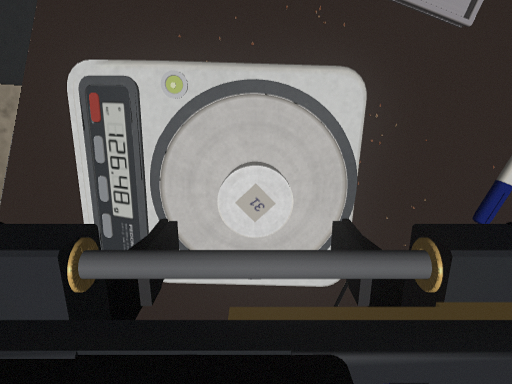

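Run:
```python
from h import *
s=manip.observe(); im=cv2.imread('pics/w6.png'); d=np.full((384,512),1.0); M=T('wrist',s)
m=cams.camera_model('wrist'); print(m['cx'],m['cy'],m['fx'])
def on(u,v,z):
    r=M[:3,:3]@np.array([(u-m['cx'])/m['fx'],(v-m['cy'])/m['fy'],1]); o=M[:3,3]; return (o+r*(z-o[2])/r[2])[:2].round(1)
for u,v in [(160,187),(348,187),(254,93),(187,120),(321,120)]: print('pan',on(u,v,77))
for u,v in [(217,202),(293,202),(255,165),(255,239)]: print('tin',on(u,v,104))
```

```text
254.56113075983333 189.237707575212 309.1738186222757
pan [ 379.3 -110.8]
pan [525.4 -53.6]
pan [425.1 -12.4]
pan [383.3 -50.5]
pan [481.7 -12.1]
tin [428.1 -96.6]
tin [481.5 -75.7]
tin [444.5 -59.7]
tin [ 465.8 -114.3]
```

The tin stands within about 3 mm of the pan's centre (tin (256,202), pan disc centred near (254,187), tin top nearer the camera). Now the cup goes back.

Emit:
send_rows(travel=[[0,0,0],[0,0,0],[0,0,0],[0,0,0],[0,0,0],[0,0,0],[0,0,0],[0,0,0],[0,0,0],[0,0,0]], angular=[[0,0,0.18],[0,0,0.18],[0,0,0.18],[0,0,0.18],[0,0,0.18],[0,0,0.18],[0,0,0.18],[0,0,0.18],[0,0,0.18],[0,0,0.18]])

```text
clock: 37.75
position: [456.0, -87.3, 185.4]
tool_rot: [-3.141, 0.001, 0.525]
wrist_force: [0.1, 0.3, 0.7]
width: 87.0
grasp_force: 0.0
```

Emit:
send_rows(travel=[[0,0,0],[0,0,0],[0.079,-0.207,0],[0.079,-0.207,0],[0.079,-0.207,0],[0.079,-0.207,0],[0.079,-0.207,0],[0.079,-0.207,0],[0.079,-0.207,0],[0.079,-0.207,0]], angular=[[0,0,0.18],[0,0,0.02],[0,0,0],[0,0,0],[0,0,0],[0,0,0],[0,0,0],[0,0,0],[0,0,0],[0,0,0]])

```text
clock: 38.75
position: [453.5, 179.8, 185.6]
tool_rot: [-3.141, 0.001, 0.376]
wrist_force: [0.4, 0.3, 0.6]
width: 87.2
grasp_force: 0.0
```

Emit:
send_rows(travel=[[0,0,0],[0,0,0],[0,0,0],[0,0,0]], angular=[[0,0,0],[0,0,0],[0,0,0],[0,0,0]])

```text
clock: 39.15
position: [453.9, 177.4, 185.8]
tool_rot: [3.142, 0.001, 0.372]
wrist_force: [0.0, -0.3, -0.1]
width: 87.2
grasp_force: 0.0
```

Run:
```python
from h import *
s=manip.observe(); print(s['position'],s['tool_rot'])
im,d,M=snap('wrist','w7');P=cloud('wrist',d,M)
m=(d>0)&(P[...,2]>72)&(P[...,2]<90)&(P[...,0]>400)&(P[...,0]<510)&(P[...,1]>120)&(P[...,1]<240)
q=P[m]; print(len(q),cv2.minEnclosingCircle(q[:,:2].astype(np.float32)))
```

```text
[453.9010793  177.41471814 185.75892173] [3.14150862e+00 6.05623224e-04 3.72490990e-01]
954 ((453.15716552734375, 177.1153106689453), 26.002521514892578)
```

Good, the cup is where I left it. I descend, grip and lift.

Emit:
send_rows(travel=[[0,0,0.05],[0,0,0.1],[0,0,0.14],[0,0,0.14],[0,0,0.14],[0,0,0.11],[0,0,0.08],[0,0,0.04],[0,0,0.009],[0,0,0]], angular=[[0,0,0],[0,0,0],[0,0,0],[0,0,0],[0,0,0],[0,0,0],[0,0,0],[0,0,0],[0,0,0],[0,0,0]])

```text
clock: 40.2
position: [454.2, 178.4, 64.7]
tool_rot: [3.141, -0.001, 0.373]
wrist_force: [0.7, -0.8, 0.4]
width: 86.8
grasp_force: 0.0
```

Emit:
send_rows(travel=[[0,0,0],[0,0,0],[0,0,0],[0,0,0],[0,0,0],[0,0,0],[0,0,0],[0,0,0],[0,0,0],[0,0,0]], angular=[[0,0,0],[0,0,0],[0,0,0],[0,0,0],[0,0,0],[0,0,0],[0,0,0],[0,0,0],[0,0,0],[0,0,0]], fingers=-1, squeeze=10)

```text
clock: 41.2
position: [453.9, 178.5, 64.5]
tool_rot: [3.142, -0.0, 0.373]
wrist_force: [0.3, -0.6, 0.3]
width: 44.7
grasp_force: 10.0
```

Emit:
send_rows(travel=[[0,0,-0.02],[0,0,-0.04],[0,0,-0.08],[0,0,-0.12],[0,0,-0.14],[0,0,-0.14],[0,0,-0.12],[0,0,-0.08],[0,0,-0.06],[0,0,0]], angular=[[0,0,0],[0,0,0],[0,0,0],[0,0,0],[0,0,0],[0,0,0],[0,0,0],[0,0,0],[0,0,0],[0,0,0]])

```text
clock: 42.2
position: [454.6, 178.6, 186.2]
tool_rot: [3.141, -0.003, 0.374]
wrist_force: [0.2, -0.2, -0.4]
width: 44.8
grasp_force: 10.0
```

Emit:
send_rows(travel=[[-0.031,0.065,-0.03],[-0.062,0.13,-0.04],[-0.093,0.196,-0.03],[-0.093,0.196,0],[-0.093,0.196,0],[-0.093,0.196,0],[-0.093,0.196,0],[-0.093,0.196,0],[-0.093,0.196,0],[-0.093,0.196,0]], angular=[[0,0,0],[0,0,0],[0,0,0],[0,0,0],[0,0,0],[0,0,0],[0,0,0],[0,0,0],[0,0,0],[0,0,0]])

```text
clock: 43.2
position: [432.3, -115.1, 199.0]
tool_rot: [-3.14, 0.001, 0.373]
wrist_force: [0.5, -0.4, -1.2]
width: 44.7
grasp_force: 10.0
```

Emit:
send_rows(travel=[[-0.093,0.196,0],[-0.093,0.196,0],[-0.093,0.196,0],[-0.093,0.196,0],[-0.093,0.196,0],[-0.093,0.196,0],[-0.093,0.196,0],[-0.062,0.13,0],[-0.031,0.065,0],[0,0,0]], angular=[[0,0,0],[0,0,0],[0,0,0],[0,0,0],[0,0,0],[0,0,0],[0,0,0],[0,0,0],[0,0,0],[0,0,0]])

```text
clock: 44.2
position: [414.5, -374.2, 198.9]
tool_rot: [-3.141, 0.0, 0.371]
wrist_force: [-0.3, -0.4, -0.7]
width: 45.3
grasp_force: 10.0
```

Emit:
send_rows(travel=[[0,0,0],[0,0,0.05],[0,0,0.1],[0,0,0.14],[0,0,0.14],[0,0,0.14],[0,0,0.12],[0,0,0.08],[0,0,0.05],[0,0,0]], angular=[[0,0,0],[0,0,0],[0,0,0],[0,0,0],[0,0,0],[0,0,0],[0,0,0],[0,0,0],[0,0,0],[0,0,0]])

```text
clock: 45.2
position: [415.1, -372.2, 75.7]
tool_rot: [-3.14, 0.001, 0.374]
wrist_force: [-0.1, 0.5, 0.5]
width: 45.1
grasp_force: 10.0
```

Emit:
send_rows(travel=[[0,0,0],[0,0,0],[0,0,0]], angular=[[0,0,0],[0,0,0],[0,0,0]])

```text
clock: 45.5
position: [415.7, -373.6, 77.4]
tool_rot: [3.14, -0.0, 0.373]
wrist_force: [-0.2, -0.0, -1.1]
width: 44.6
grasp_force: 10.0
```

Emit:
send_rows(travel=[[0,0,0.02],[0,0,0.02],[0,0,0.015],[0,0,0.01],[0,0,0.005],[0,0,0],[0,0,0],[0,0,0]], angular=[[0,0,0],[0,0,0],[0,0,0],[0,0,0],[0,0,0],[0,0,0],[0,0,0],[0,0,0]])

```text
clock: 46.3
position: [415.4, -373.2, 66.1]
tool_rot: [3.141, -0.0, 0.373]
wrist_force: [0.5, 0.6, -0.8]
width: 44.8
grasp_force: 10.0
```

Emit:
send_rows(travel=[[0,0,0.003],[0,0,0],[0,0,0],[0,0,0],[0,0,0],[0,0,0],[0,0,0],[0,0,0],[0,0,0],[0,0,0]], angular=[[0,0,0],[0,0,0],[0,0,0],[0,0,0],[0,0,0],[0,0,0],[0,0,0],[0,0,0],[0,0,0],[0,0,0]], fingers=1)

```text
clock: 47.3
position: [415.3, -373.1, 65.6]
tool_rot: [3.142, 0.0, 0.374]
wrist_force: [0.3, -0.2, 0.8]
width: 86.8
grasp_force: 0.0
```

Emit:
send_rows(travel=[[0,0,-0.05],[0,0,-0.1],[0,0,-0.1],[0,0,-0.1],[0,0,-0.1],[0,0,-0.1],[0,0,-0.1],[0,0,-0.1],[0,0,-0.05],[0,0,0]], angular=[[0,0,0],[0,0,0],[0,0,0],[0,0,0],[0,0,0],[0,0,0],[0,0,0],[0,0,0],[0,0,0],[0,0,0]])

```text
clock: 48.3
position: [415.8, -373.7, 187.0]
tool_rot: [3.139, -0.001, 0.374]
wrist_force: [-0.2, 0.2, 0.3]
width: 87.2
grasp_force: 0.0
```

```bash
sed -i "s/'w3'/'w8'/;s/(370,460,-430,-330,74,90)/(370,460,-430,-330,72,95)/" car.py; python3 car.py
```

```text
[ 415.4306391  -373.20315553  186.08399011] [ 3.14052149e+00 -2.79577572e-04  3.73568152e-01]
cup 986 [ 408.7 -376.1   81.2] [array([ 414.8, -374.1]), np.float64(26.0)] ((415.04815673828125, -374.22418212890625), (50.65305709838867, 50.98247528076172), 19.57956314086914)
wall 5966 [ 478.2 -354.    36.6] [array([ 465.2, -355. ]), np.float64(111.3)] ((464.68048095703125, -355.24969482421875), (208.64620971679688, 82.64266204833984), 21.621761322021484)
vial [(0.33, array([ 415., -377.,    9.]))]
tin []
```

View pics/w8.png

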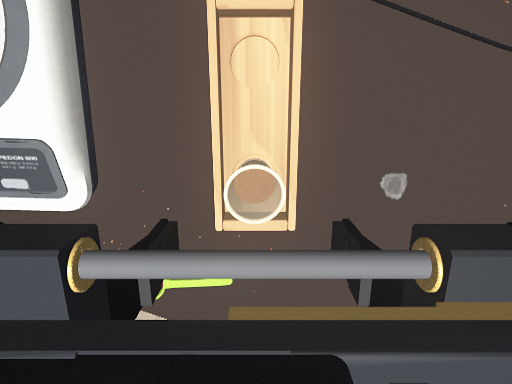

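The cup is back in its seat: rim at (255,193), rim height 81 mm and the same position as at the start. Now the vial.

Emit:
send_rows(travel=[[0.1075,-0.156,0],[0.1075,-0.156,0],[0.1075,-0.156,0],[0.1075,-0.156,0],[0.1075,-0.156,0],[0.1075,-0.156,0],[0.1075,-0.156,0],[0.1075,-0.156,0],[0.1075,-0.156,0],[0.1075,-0.156,0]], angular=[[0,0,0],[0,0,0],[0,0,0],[0,0,0],[0,0,0],[0,0,0],[0,0,0],[0,0,0],[0,0,0],[0,0,0]])

```text
clock: 49.45
position: [479.7, -95.1, 184.8]
tool_rot: [-3.14, 0.001, 0.373]
wrist_force: [-0.6, -0.5, 0.4]
width: 87.1
grasp_force: 0.0
```

Emit:
send_rows(travel=[[0.1075,-0.156,0],[0.1075,-0.156,0],[0.1075,-0.156,0],[0.1075,-0.156,0],[0.1075,-0.156,0],[0.1075,-0.156,0],[0.1075,-0.156,0],[0.1075,-0.156,0],[0.1075,-0.156,0],[0.1075,-0.156,0]], angular=[[0,0,0],[0,0,0],[0,0,0],[0,0,0],[0,0,0],[0,0,0],[0,0,0],[0,0,0],[0,0,0],[0,0,0]])

```text
clock: 50.45
position: [544.4, 181.4, 184.5]
tool_rot: [-3.141, 0.002, 0.374]
wrist_force: [0.4, -0.5, 0.2]
width: 87.2
grasp_force: 0.0
```

Emit:
send_rows(travel=[[0,0,0],[0,0,0],[0,0,0],[0,0,0],[0,0,0]], angular=[[0,0,0],[0,0,0],[0,0,0],[0,0,0],[0,0,0]])

```text
clock: 50.95
position: [544.7, 179.3, 185.5]
tool_rot: [-3.142, 0.0, 0.372]
wrist_force: [0.2, -0.2, 0.2]
width: 87.0
grasp_force: 0.0
```

Emit:
send_rows(travel=[[0,0,0.05],[0,0,0.1],[0,0,0.14],[0,0,0.14],[0,0,0.14],[0,0,0.11],[0,0,0.08],[0,0,0.04],[0,0,0.02],[0,0,0]], angular=[[0,0,0],[0,0,0],[0,0,0],[0,0,0],[0,0,0],[0,0,0],[0,0,0],[0,0,0],[0,0,0],[0,0,0]])

```text
clock: 51.95
position: [545.0, 180.3, 62.6]
tool_rot: [3.142, -0.0, 0.373]
wrist_force: [-0.3, 0.6, 0.2]
width: 87.4
grasp_force: 0.0
```

Emit:
send_rows(travel=[[0,0,0],[0,0,0],[0,0,0],[0,0,0],[0,0,0],[0,0,0],[0,0,0],[0,0,0],[0,0,0],[0,0,0]], angular=[[0,0,0],[0,0,0],[0,0,0],[0,0,0],[0,0,0],[0,0,0],[0,0,0],[0,0,0],[0,0,0],[0,0,0]], fingers=-1, squeeze=10)

```text
clock: 52.95
position: [544.8, 180.3, 62.6]
tool_rot: [-3.142, 0.0, 0.374]
wrist_force: [-0.2, -0.5, 0.5]
width: 28.7
grasp_force: 10.0
```

Emit:
send_rows(travel=[[0,0,-0.02],[0,0,-0.04],[0,0,-0.08],[0,0,-0.14],[0,0,-0.16],[0,0,-0.16],[0,0,-0.14],[0,0,-0.1],[0,0,-0.06],[0,0,0]], angular=[[0,0,0],[0,0,0],[0,0,0],[0,0,0],[0,0,0],[0,0,0],[0,0,0],[0,0,0],[0,0,0],[0,0,0]])

```text
clock: 53.95
position: [545.7, 180.5, 199.6]
tool_rot: [3.141, -0.004, 0.374]
wrist_force: [-0.5, 0.5, -0.2]
width: 28.6
grasp_force: 10.0
```

Emit:
send_rows(travel=[[-0.027,0.061,0],[-0.055,0.123,0],[-0.0825,0.184,0],[-0.0825,0.184,0],[-0.0825,0.184,0],[-0.0825,0.184,0],[-0.0825,0.184,0],[-0.0825,0.184,0],[-0.0825,0.184,0],[-0.0825,0.184,0]], angular=[[0,0,0],[0,0,0],[0,0,0],[0,0,0],[0,0,0],[0,0,0],[0,0,0],[0,0,0],[0,0,0],[0,0,0]])

```text
clock: 54.95
position: [530.6, -93.2, 196.4]
tool_rot: [-3.14, 0.002, 0.373]
wrist_force: [0.4, -0.2, -0.4]
width: 28.3
grasp_force: 10.0
```

Emit:
send_rows(travel=[[-0.0825,0.184,0],[-0.0825,0.184,0],[-0.0825,0.184,0],[-0.0825,0.184,0],[-0.0825,0.184,0],[-0.0825,0.184,0],[-0.0825,0.184,0],[-0.055,0.123,0],[-0.027,0.061,0],[0,0,0]], angular=[[0,0,0],[0,0,0],[0,0,0],[0,0,0],[0,0,0],[0,0,0],[0,0,0],[0,0,0],[0,0,0],[0,0,0]])

```text
clock: 55.95
position: [519.8, -334.1, 196.9]
tool_rot: [-3.141, 0.0, 0.372]
wrist_force: [0.3, -0.7, -0.8]
width: 28.7
grasp_force: 10.0
```

Emit:
send_rows(travel=[[0,0,0],[0,0,0.05],[0,0,0.1],[0,0,0.14],[0,0,0.14],[0,0,0.14],[0,0,0.12],[0,0,0.08],[0,0,0.05],[0,0,0]], angular=[[0,0,0],[0,0,0],[0,0,0],[0,0,0],[0,0,0],[0,0,0],[0,0,0],[0,0,0],[0,0,0],[0,0,0]])

```text
clock: 56.95
position: [520.0, -332.3, 73.7]
tool_rot: [-3.14, 0.001, 0.374]
wrist_force: [-0.3, -0.5, -0.0]
width: 28.6
grasp_force: 10.0
```

Emit:
send_rows(travel=[[0,0,0],[0,0,0],[0,0,0],[0,0,0]], angular=[[0,0,0],[0,0,0],[0,0,0],[0,0,0]])

```text
clock: 57.35
position: [520.5, -333.6, 75.2]
tool_rot: [3.141, -0.001, 0.373]
wrist_force: [-1.2, -0.1, -0.2]
width: 28.5
grasp_force: 10.0
```

Emit:
send_rows(travel=[[0,0,0.02],[0,0,0.02],[0,0,0.015],[0,0,0.01],[0,0,0.005],[0,0,0.002],[0,0,0],[0,0,0]], angular=[[0,0,0],[0,0,0],[0,0,0],[0,0,0],[0,0,0],[0,0,0],[0,0,0],[0,0,0]])

```text
clock: 58.15
position: [520.4, -333.3, 63.9]
tool_rot: [3.141, -0.0, 0.373]
wrist_force: [0.0, -1.2, -0.5]
width: 28.8
grasp_force: 10.0
```

Emit:
send_rows(travel=[[0,0,0],[0,0,0],[0,0,0],[0,0,0],[0,0,0],[0,0,0],[0,0,0],[0,0,0],[0,0,0],[0,0,0]], angular=[[0,0,0],[0,0,0],[0,0,0],[0,0,0],[0,0,0],[0,0,0],[0,0,0],[0,0,0],[0,0,0],[0,0,0]], fingers=1)

```text
clock: 59.15
position: [520.3, -333.3, 63.8]
tool_rot: [3.142, -0.0, 0.373]
wrist_force: [0.1, 1.0, 0.5]
width: 86.5
grasp_force: 0.0
```

Emit:
send_rows(travel=[[0,0,-0.05],[0,0,-0.1],[0,0,-0.1],[0,0,-0.1],[0,0,-0.1],[0,0,-0.1],[0,0,-0.1],[0,0,-0.1],[0,0,-0.05],[0,0,0]], angular=[[0,0,0],[0,0,0],[0,0,0],[0,0,0],[0,0,0],[0,0,0],[0,0,0],[0,0,0],[0,0,0],[0,0,0]])

```text
clock: 60.15
position: [521.0, -333.8, 185.8]
tool_rot: [3.138, -0.002, 0.374]
wrist_force: [0.3, 0.3, 0.1]
width: 87.2
grasp_force: 0.0
```

Emit:
send_rows(travel=[[0,0,-0.05],[0,0,-0.1],[0,0,-0.1],[0,0,-0.05],[0,0,0],[0,0,0],[0,0,0],[0,0,0]], angular=[[0,0,0],[0,0,0],[0,0,0],[0,0,0],[0,0,0],[0,0,0],[0,0,0],[0,0,0]])

```text
clock: 60.95
position: [519.9, -332.9, 227.9]
tool_rot: [-3.14, 0.001, 0.373]
wrist_force: [0.8, -0.2, 0.7]
width: 87.5
grasp_force: 0.0
```

```bash
sed -i "s/'w8'/'w9'/" car.py; python3 car.py
python3 - <<'E'
from h import *
im,d,M=snap('side','s3'); cv2.imwrite('pics/s3c.png',cv2.resize(im[140:310,170:370,::-1],None,fx=3,fy=3))
E
```

```text
[ 520.00650177 -333.00032312  228.05040899] [-3.14025262e+00  6.36669811e-04  3.73457697e-01]
cup 482 [ 398.3 -382.3   80.3] [array([ 414.6, -374. ]), np.float64(25.9)] ((407.0883483886719, -376.9447326660156), (34.31252670288086, 50.78965759277344), 20.32860565185547)
vial 687 [ 520.2 -332.7   69.3] [array([ 519.2, -333. ]), np.float64(15.0)] ((519.3611450195312, -332.79962158203125), (28.785722732543945, 29.2445011138916), 33.71686553955078)
wall 3111 [ 514.6 -336.4   36.6] [array([ 466.9, -354.2]), np.float64(113.1)] ((466.420654296875, -354.3096923828125), (213.848876953125, 82.20087432861328), 21.43124008178711)
vial [(0.76, array([ 517., -336.,    4.]))]
tin []
```

View pics/s3c.png

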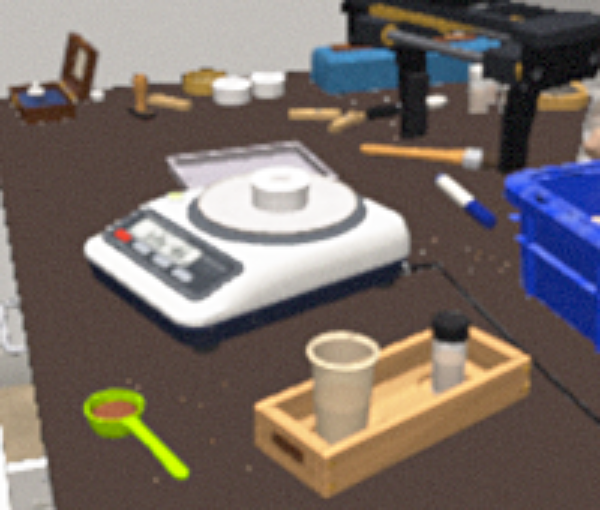

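The picture shows the tin on the pan at (280,190), the cup at (343,385) and the vial at (450,350) upright in their own seats, and the gripper clear. I'm handing in.

```bash
python3 -c "
from rig import workorder
print(workorder.sign_off())"
```

```text
the job is handed in; nothing more can be done
None
```

The job is handed in (about 61 s of the 136 s; no verdict came back): the tin stands within about 3 mm of the pan's centre, the cup and vial are upright in their original seats to within about 1 mm, and I never touched the scoop, stamp or marker.

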